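# Sort the bench things into their trays

### The job

Sort the five things on the grey mat into the coloured trays: the two small bottles (white-capped vial and black-capped oil bottle) go into the green tray and the two microscope parts (tall black lens case and flat black dust cap) into the blue tray, one to each compartment, and the small culture dish goes into the white tray. Keep each thing the right way up all the way, and leave it standing or lying flat on its tray's floor. Do not shift the timer or the lens tissue booklet.

Things in the scene. Friction and masses are not known exactly. Their poses are not given: they have to be found in the camera images.
- vial: small clear glass vial with a ribbed white cap, standing upright on the grey 2 mm thick bench mat: body 25 mm across up to about 40 mm, 56 mm tall over all; one of the two small bottles. Origin: centre of the underside, z up along its axis.
- oil_bottle: small glass bottle of pale immersion oil with a black cap, standing upright on the grey 2 mm thick bench mat: body 25 mm across up to about 36 mm, 52 mm tall over all; one of the two small bottles. Origin: centre of the underside, z up along its axis.
- lens_case: black cylindrical screw case of a spare microscope lens, standing upright on the grey 2 mm thick bench mat, 40 mm across, 57 mm tall; one of the two microscope parts. Origin: centre of the underside, z up along its axis.
- dust_cap: flat round black dust cap of the microscope, lying closed side up on the grey 2 mm thick bench mat, 63 mm across, 12 mm tall; one of the two microscope parts. Origin: centre of the underside, z up.
- culture_dish: small round clear culture dish with lid and pale pink medium, lying flat on the grey 2 mm thick bench mat, 60 mm across, 15 mm tall (the lid, the widest part, is the upper 7 mm). Origin: centre of the underside, z up.
- green_tray: green open bench tray, fixed, outer 121 mm (its x) by 177 mm (its y), 22 mm high; floor and walls 3 mm thick: things in it rest 3 mm above the worktop. A wall along x at y = 0 parts it into two compartments, each 115 mm (x) by 84 mm (y) inside, centred at y = +43.5 and y = -43.5 mm. Origin: centre of the underside, z up. Two white cards on its robot side. For the two small bottles.
- blue_tray: blue open bench tray, fixed, outer 121 mm (its x) by 177 mm (its y), 22 mm high; floor and walls 3 mm thick: things in it rest 3 mm above the worktop. A wall along x at y = 0 parts it into two compartments, each 115 mm (x) by 84 mm (y) inside, centred at y = +43.5 and y = -43.5 mm. Origin: centre of the underside, z up. Two white cards on its robot side. For the two microscope parts.
- white_tray: white open bench tray, fixed, one compartment: outer 121 mm (its x) by 99 mm (its y), 22 mm high; floor and walls 3 mm thick, inside 115 by 93 mm: things in it rest 3 mm above the worktop. Origin: centre of the underside, z up. One white card on its robot side. For the culture dish.
- lab_timer: white digital timer standing loose on its edge, 18 mm thick (x), 62 mm wide (y), 60 mm tall; a bystander, not to be moved. Origin: centre of the underside, z up.
- lens_tissue: blue and white booklet of lens tissue lying loose, 75 mm (x) by 100 mm (y), 11 mm thick; a bystander, not to be moved. Origin: centre of the underside, z up.
Mind the look-alikes: they are no part of the job. Of the things like the lens_case, leave any that is purple; of the rest the smaller one is meant.

How it is judged:
By the outcome, as a careful person would: the job done as asked, in the order asked, and still so for the second after the job is handed in, with the robot touching nothing.
It also fails if it takes over 118 s, if anything falls off the work surface, if the arm or the gripper's body presses on something with over 40 N, if the wrist force passes 120 N, or if a joint passes its speed limit or range.

### The arm

A 6-joint arm with a two-finger parallel gripper is mounted at the origin on a cart in front of the work surface, level with it; the furniture and walls round the work are solid. World frame = base frame: x ahead of the robot, y to its left, z up, the work surface at z = 0. Lengths are in mm, angles in rad, forces in N, time in s.
With the tool pointing down it reaches from about 275 to 850 mm from the base axis. Payload 5.2 kg.
Tool frame: the origin (TCP) lies at the very end of the fingers, on their centre line; the grasp point (between the pads) lies 19 mm behind it; z points along the fingers, y is the line along which they close (so a half turn about z gives the same grasp; the last joint's range is limited). The gripper opens to 85 mm and grips with 20 to 120 N. Pads are 22 mm wide; open, the fingers measure 114 mm over their backs; the gripper's body (76 mm by 85 mm) begins 54 mm behind the grasp point. The pads swing forward as they close: fully open they stand 13 mm farther back than shut.
Start: joints at [1.043, 0.259, 1.535, -0, 1.348, -0.203], TCP at [175.494, 521.255, 231.31] pointing down, gripper open.
Joint ranges: [-3.14, 3.14], [-0.91, 2.08], [0.19, 2.58], [-1.22, 4.36], [0.22, 2.71], [-3.12, 3.12]. Speed limits (rad/s): [2.57, 2.57, 3.14, 3.14, 3.14, 3.14].

### API

Orientations are given as a unit quaternion [x, y, z, w].
In Python, from cell import manip gives the robot as it stands.
- The arm moves only by the tool step_arm, never from a script. Its argument "steps" is a list of rows, each a list of 7 numbers: the turn, a rotation vector about the tool's x, y, z in degrees, then the shift along the tool's x, y, z in mm, then the opening, from 0 (shut) to 1 (fully open). A call has 1 to 20 rows; each row is the pose to reach, as a shift and turn from the pose commanded when the call began, along the tool's axes at that moment; what a row does not reach only later rows make up. A row lasts 1/8 s, in which the tool goes at most 62.5 mm and 10.7 degrees, less where a joint would pass 70% of its speed; a pose out of reach is approached as far as the arm can. A call with a gripper value outside its range is refused whole. The fingers move at their own pace and stop on an object; "squeeze" is the grip in N (left out, the last holds). Time passes only in rows, so rows that repeat a pose let the fingers close. It gives the time, the measured TCP pose, the force, the opening and the grip force at its end, in the units of the state.
- manip.state(): the state, without advancing time (a new reading comes with each control period).
- manip.snapshot(name): name is "side" or "top" or "wrist"; returns a dict with "color" (420x560x3 uint8, red, green, blue), "K" (3x3 intrinsics, pixels), "dist" ([k1, k2, p1, p2, k3] as OpenCV has them; the pictures are not rectified), "world_from_camera" (4x4, takes a point from camera to world coordinates). Camera axes: x right, y up, looking along -z (the intrinsics and any distortion apply to the point x, -y, -z); pixel columns grow to the right and rows downward; lengths in mm; the calibration is good to about 2 mm. A picture is of the moment at which its call begins. There is no depth.
- manip.hand_in(): hands the job in; it is judged then, once.
Trained networks look in the newest picture that a camera, given by its name, has taken for a name from the list of things; names that differ only in an ending like _2 or _b are one class to them, and where a whole thing is asked for, a point or a joint stands for the part that bears it (a point fixed in the world has none). Each returns a list of dicts, best first, with "p" (0 to 1); they miss things now and then, are a little off and sometimes report something else, mostly with a low value. They report only what shows in the picture. A call takes as long as a camera call. They do not tell look-alikes from the thing itself.
- manip.boxes_of(name, camera): "at" ([x, y, z] in mm, in world coordinates, good to about 4 mm: the middle of the surface that is visible of it).
- manip.outline_of(name, camera): "pixels" (420x560 bool, what is visible of it).
- manip.spot_point(name, camera): "at" ([x, y, z] in mm, in world coordinates, good to about 4 mm: a listed point, or the origin of a listed thing).
The state is a dict: "clock": time; "q": joint angles; "dq": joint speeds; "joint_torque": joint torques, N m; "position": TCP position; "ee_rot": TCP orientation; "contact_force": force on the tool from outside, world axes, zero at the start; "ft_torque": the same for the moment, N m; "opening": finger opening in mm; "finger_force": force on a finger pad.
Only numpy, scipy, OpenCV 4.12 (cv2) and the standard library are available. Lean on these libraries where they do the work, as an engineer would, in place of code of your own. Each camera call takes 0.05 s, during which the arm holds its last target. There are 200 camera calls.

## Working session

There is one attempt and no reset: what is moved stays moved. The work goes in short steps, Python scripts to look and compute and a tool call to move; the robot and the scene stay as the last step left them, time stands still between calls to the robot, and variables do not carry over. Pictures are saved under pics/ and viewed, at most 14 in all, crops included, and the job is handed in when it is done.

Besides the shell and the picture viewer there is one more tool, called after "Emit:" as a command line: name --pt "numbers of a row" for each row, then --argument value for the rest. step_arm: Moves the arm, as the interface text tells. Its arguments: {"type":"object","properties":{"steps":{"type":"array"},"squeeze":{"type":"number"}},"required":["steps"]}

```bash
mkdir -p pics; python3 - <<'E'
from cell import manip
import cv2,numpy as np
for c in ["top","side"]:
    s=manip.snapshot(c); cv2.imwrite(f"pics/{c}0.png",s["color"][:,:,::-1])
    print(c,np.round(s["world_from_camera"],2).tolist())
    for n in ["vial","oil_bottle","lens_case","dust_cap","culture_dish","green_tray","blue_tray","white_tray","lab_timer","lens_tissue"]:
        print(n,[(np.round(d["at"]).tolist(),round(d["p"],2)) for d in manip.spot_point(n,c)][:5])
print({k:np.round(v,3).tolist() for k,v in manip.state().items()})
E
```

```text
top [[0.04, 0.97, -0.22, 316.52], [-1.0, 0.03, -0.01, -47.63], [-0.0, 0.22, 0.97, 1091.83], [0.0, 0.0, 0.0, 1.0]]
vial [([430.0, -152.0, 1.0], 0.39)]
oil_bottle [([519.0, 72.0, 1.0], 0.68), ([424.0, -6.0, 0.0], 0.54)]
lens_case [([387.0, -432.0, -5.0], 0.8), ([506.0, -158.0, 2.0], 0.77), ([529.0, -80.0, 5.0], 0.56)]
dust_cap [([439.0, 150.0, 4.0], 0.68)]
culture_dish [([514.0, 77.0, 5.0], 0.61)]
green_tray [([667.0, -16.0, -2.0], 0.59), ([526.0, -344.0, 1.0], 0.48)]
blue_tray [([527.0, -343.0, -2.0], 0.58)]
white_tray []
lab_timer []
lens_tissue [([703.0, 215.0, 0.0], 0.79), ([425.0, -4.0, -1.0], 0.47), ([672.0, -18.0, -2.0], 0.24)]
side [[0.97, 0.19, -0.17, 320.48], [-0.26, 0.73, -0.63, -932.38], [-0.0, 0.65, 0.76, 1120.8], [0.0, 0.0, 0.0, 1.0]]
vial [([427.0, -152.0, -3.0], 0.72)]
oil_bottle [([426.0, -7.0, 3.0], 0.45), ([517.0, 356.0, 0.0], 0.17)]
lens_case [([384.0, -432.0, -2.0], 0.81), ([509.0, -157.0, 2.0], 0.59)]
dust_cap [([440.0, 147.0, -1.0], 0.57), ([668.0, -16.0, 0.0], 0.32)]
culture_dish [([518.0, 72.0, -4.0], 0.81)]
green_tray [([669.0, -14.0, 2.0], 0.62)]
blue_tray [([522.0, -347.0, 3.0], 0.71)]
white_tray []
lab_timer [([668.0, -206.0, -3.0], 0.76)]
lens_tissue [([703.0, 220.0, -1.0], 0.86)]
{'clock': 1.1, 'q': [1.043, 0.259, 1.535, -0.0, 1.348, -0.203], 'dq': [0.001, 0.001, 0.0, 0.003, 0.001, 0.001], 'joint_torque': [0.001, -44.594, -29.089, -0.0, 0.001, 0.0], 'position': [175.492, 521.252, 231.295], 'ee_rot': [0.162, 0.987, -0.0, 0.0], 'contact_force': [-0.062, -0.165, -0.19], 'ft_torque': [-0.01, -0.05, -0.065], 'finger_force': 0.0, 'opening': 85.311}
```

View pics/top0.png

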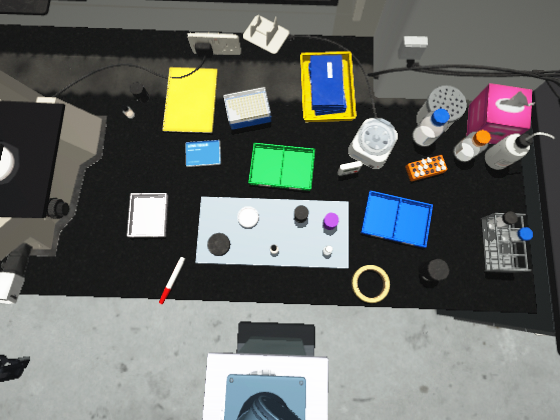

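View pics/side0.png

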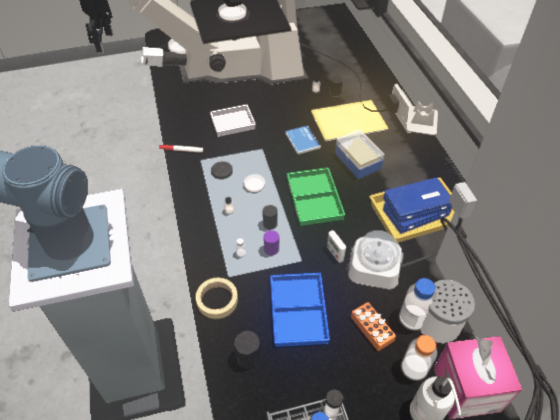

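The top view shows the mat holding the dust cap (218,244), dish (248,217), oil bottle (274,250), black case (301,214), purple look-alike (330,221) and vial (327,251). The trays are white (148,215), green (282,167) and blue (397,219). The large black look-alike case is off the mat at (434,270). The side view agrees.

```bash
cat > h.py <<'E'
from cell import manip
import cv2, numpy as np
from scipy.optimize import least_squares
def project(s,P):
    T=np.linalg.inv(s["world_from_camera"]); p=np.asarray(P,float)@T[:3,:3].T+T[:3,3]
    return cv2.projectPoints(p*[1,-1,-1],np.zeros(3),np.zeros(3),np.array(s["K"]),np.array(s["dist"],float))[0][:,0]
def toplane(s,uv,z):
    W=np.array(s["world_from_camera"])
    n=cv2.undistortPoints(np.asarray(uv,float).reshape(-1,1,2),np.array(s["K"]),np.array(s["dist"],float))[:,0]
    d=np.c_[n[:,0],-n[:,1],-np.ones(len(n))]@W[:3,:3].T
    return (W[:3,3]+d*((z-W[2,3])/d[:,2])[:,None])[:,:2]
def cyl(x,y,prof,z0):  # prof: (r,z)
    a=np.linspace(0,2*np.pi,40)
    return np.vstack([np.c_[x+r*np.cos(a),y+r*np.sin(a),0*a+z0+z] for r,z in prof])
PR={"vial":[(12.5,0),(12.5,40),(8,56)],"oil_bottle":[(12.5,0),(12.5,36),(8,52)],"lens_case":[(20,0),(20,57)],"dust_cap":[(31.5,0),(31.5,12)],"culture_dish":[(28,0),(30,8),(30,15)]}
def silh(s,P):
    b=cv2.convexHull(project(s,P).astype(np.float32)); x,y,w,h=np.r_[b[:,0].min(0),np.ptp(b[:,0],axis=0)]
    m=cv2.moments(b); return np.array([m["m10"]/m["m00"],m["m01"]/m["m00"],w,h])
def locate(n,near,snaps,z0=2.,tol=25):
    """xy from the outlines in all given snaps, each outline chosen near the predicted place"""
    obs=[]
    for c,s in snaps.items():
        pr=silh(s,cyl(*near,PR[n],z0))
        for o in manip.outline_of(n,c):
            v,u=np.nonzero(o["pixels"])
            if len(u) and np.hypot(u.mean()-pr[0],v.mean()-pr[1])<12:
                obs.append((c,s,np.array([u.mean()+.0,v.mean()]),len(u),round(o["p"],2)));break
    if not obs: return None
    each={o[0]:least_squares(lambda q:silh(o[1],cyl(*q,PR[n],z0))[:2]-o[2],near).x.round(1).tolist() for o in obs}
    f=least_squares(lambda q:np.concatenate([silh(o[1],cyl(*q,PR[n],z0))[:2]-o[2] for o in obs]),near)
    return f.x.round(1).tolist(),each
E
python3 - <<'E'
from h import *
S={c:manip.snapshot(c) for c in("top","side")}
near={"vial":(428,-152),"oil_bottle":(425,-6),"lens_case":(529,-80),"dust_cap":(440,148),"culture_dish":(517,73)}
for n,p in near.items(): print(n,locate(n,p,S))
L={"green":(np.array([50,120,50]),np.array([75,255,255]),(668,-15),70),"blue":(np.array([100,150,60]),np.array([125,255,255]),(525,-345),70),"white":(np.array([0,0,110]),np.array([180,60,255]),(517,356),50)}
for c,s in S.items():
    hsv=cv2.cvtColor(s["color"],cv2.COLOR_RGB2HSV)
    for n,(lo,hi,xy,_) in L.items():
        m=cv2.inRange(hsv,lo,hi); ct,_=cv2.findContours(m,cv2.RETR_EXTERNAL,cv2.CHAIN_APPROX_NONE)
        pc=project(s,[[*xy,10]])[0]
        for k in sorted(ct,key=lambda k:np.hypot(*(k[:,0].mean(0)-pc)))[:2]:
            if cv2.contourArea(k)<300: continue
            w=toplane(s,k[:,0],22).astype(np.float32); r=cv2.minAreaRect(w)
            print(c,n,np.round(r[0],1),np.round(r[1],1),round(r[2],1))
E
```

```text
vial ([430.1, -151.2], {'side': [430.1, -151.2]})
oil_bottle ([428.3, -6.0], {'side': [428.3, -6.0]})
lens_case ([527.1, -75.8], {'top': [528.2, -76.0], 'side': [525.7, -77.9]})
dust_cap ([438.7, 149.8], {'top': [439.1, 150.5], 'side': [438.2, 148.3]})
culture_dish ([518.6, 73.0], {'top': [519.5, 73.3], 'side': [517.5, 72.1]})
top green [669.  -17.6] [182.7 128.6] 85.7
top blue [ 527.  -344.4] [183.9 127.3] 78.6
top white [513.3 353.4] [122.7 106.3] 2.0
side green [667.7 -21.6] [175.8 124.2] 85.6
side blue [ 524.1 -350.5] [190.1 126.7] 78.5
side white [511.8 345.1] [128.6 126.6] 2.6
```

Emit:
step_arm --pt "0 0 20 -60 -70 0 0.6" --pt "0 0 40 -180 -220 20 0.6" --pt "0 0 71.3 -456 -555 81 0.6" --pt "0 0 71.3 -456 -555 81 0.6" --pt "0 0 71.3 -456 -555 81 0.6" --pt "0 0 71.3 -456 -555 81 0.6" --pt "0 0 71.3 -456 -555 81 0.6" --pt "0 0 71.3 -456 -555 81 0.6" --pt "0 0 71.3 -456 -555 81 0.6" --pt "0 0 71.3 -456 -555 81 0.6" --pt "0 0 71.3 -456 -555 81 0.6" --pt "0 0 71.3 -456 -555 81 0.6" --pt "0 0 71.3 -456 -555 81 0.6" --pt "0 0 71.3 -456 -555 81 0.6" --pt "0 0 71.3 -456 -555 81 0.6" --pt "0 0 71.3 -456 -555 81 0.6" --squeeze 30

```text
clock: 3.7
position: [430.4, -149.2, 150.6]
ee_rot: [0.706, 0.708, 0.0, 0.0]
contact_force: [-1.2, 1.1, -0.2]
opening: 51.4
finger_force: 0.0
```

```bash
python3 - <<'E'
from h import *
s=manip.snapshot("wrist"); cv2.imwrite("pics/w1.png",s["color"][:,:,::-1])
st=manip.state(); print(st["clock"],np.round(st["position"],1),np.round(st["ee_rot"],3),st["opening"])
print([(np.round(d["at"],1).tolist(),round(d["p"],2)) for d in manip.spot_point("vial","wrist")])
print(locate("vial",(430,-151),{"wrist":s}),project(s,[[430,-151,2]]))
E
```

```text
3.75 [ 430.5 -149.4  150.6] [0.706 0.708 0.    0.   ] 51.169704892412405
[([425.9, -150.5, 1.0], 0.9)]
([429.3, -152.7], {'wrist': [429.3, -152.7]}) [[278.12383979 191.02790568]]
```

View pics/w1.png

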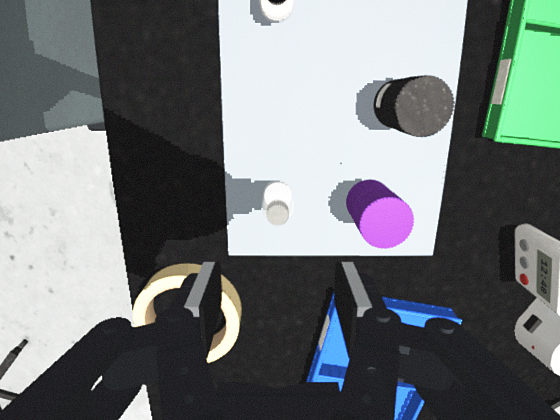

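The wrist view shows the vial at (278,205), clear of the purple case at (380,212). It stands at about (429.5,-152), so I descend and grip.

Emit:
step_arm --pt "0 0 0 -2.5 -1 40 0.6" --pt "0 0 0 -2.5 -1 80 0.6" --pt "0 0 0 -2.5 -1 110 0.6" --pt "0 0 0 -2.5 -1 130 0.6" --pt "0 0 0 -2.5 -1 140 0.6" --pt "0 0 0 -2.5 -1 140 0.6" --pt "0 0 0 -2.5 -1 140 0.2" --pt "0 0 0 -2.5 -1 140 0.1" --pt "0 0 0 -2.5 -1 140 0.1" --pt "0 0 0 -2.5 -1 140 0.1" --pt "0 0 0 -2.5 -1 140 0.1" --pt "0 0 0 -2.5 -1 140 0.1" --squeeze 30

```text
clock: 5.35
position: [430.2, -153.2, 11.2]
ee_rot: [0.707, 0.708, 0.0, 0.001]
contact_force: [-0.4, 0.4, 6.0]
opening: 24.1
finger_force: 29.4
```

Emit:
step_arm --pt "0 0 0 0 0 -20 0.1" --pt "0 0 0 0 0 -60 0.1" --pt "0 0 0 5 10 -100 0.1" --pt "0 0 0 15 40 -115 0.1" --pt "0 0 0 30 80 -115 0.1" --pt "0 0 0 50 125 -115 0.1" --pt "0 0 0 68 170 -115 0.1" --pt "0 0 0 84 210 -115 0.1" --pt "0 0 0 92 230 -115 0.1" --pt "0 0 0 94 235 -110 0.1" --pt "0 0 0 94 235 -110 0.1"

```text
clock: 6.72
position: [663.3, -58.3, 119.3]
ee_rot: [0.706, 0.708, -0.001, -0.001]
contact_force: [-0.3, -0.4, 0.6]
opening: 24.3
finger_force: 29.6
```

```bash
python3 - <<'E'
from h import *
s=manip.snapshot("wrist"); cv2.imwrite("pics/w2.png",s["color"][:,:,::-1])
st=manip.state(); print(st["clock"],np.round(st["position"],1),np.round(st["ee_rot"],3),st["opening"],st["finger_force"],np.round(st["contact_force"],1))
hsv=cv2.cvtColor(s["color"],cv2.COLOR_RGB2HSV)
print([np.round(project(s,[[x,y,22]])[0]).tolist() for x,y in((671.5,27),(665,-59.5),(668,-17))])
E
```

```text
6.775 [663.2 -58.6 119.6] [ 0.707  0.708 -0.001 -0.001] 24.05013469591111 29.577484130859375 [-0.4 -0.1 -0.6]
[[292.0, 84.0], [282.0, 210.0], [286.0, 151.0]]
```

View pics/w2.png

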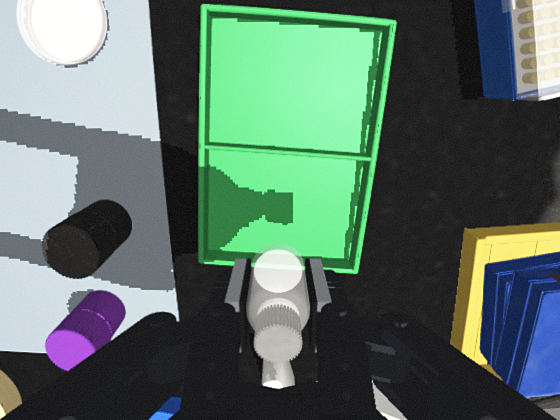

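The vial is held upright. The predicted divider (286,151) and compartment centre (282,210) match the picture, so I lower it, release and rise.

Emit:
step_arm --pt "0 0 0 0 1 40 0.1" --pt "0 0 0 0 1 75 0.1" --pt "0 0 0 0 1 95 0.1" --pt "0 0 0 0 1 103 0.1" --pt "0 0 0 0 1 106.5 0.1" --pt "0 0 0 0 1 106.5 0.1" --pt "0 0 0 0 1 106.5 0.1" --pt "0 0 0 0 1 106.5 0.35" --pt "0 0 0 0 1 106.5 0.5" --pt "0 0 0 0 1 106.5 0.5" --pt "0 0 0 0 1 90 0.5" --pt "0 0 0 0 1 50 0.5" --pt "0 0 0 0 1 0 0.5"

```text
clock: 8.4
position: [664.8, -58.2, 121.5]
ee_rot: [0.707, 0.708, -0.0, -0.001]
contact_force: [1.0, -0.2, -0.9]
opening: 42.7
finger_force: 0.0
```

Emit:
step_arm --pt "0 0 0 10 -45 -20 0.6" --pt "0 0 0 22 -100 -20 0.6" --pt "0 0 0 34 -155 -20 0.6" --pt "0 0 0 44 -200 -20 0.6" --pt "0 0 0 50 -230 -20 0.6" --pt "0 0 0 52 -237 -20 0.6" --pt "0 0 0 52 -237 -20 0.6" --pt "0 0 0 52 -237 -20 0.6"

```text
clock: 9.4
position: [429.8, -7.2, 140.8]
ee_rot: [0.707, 0.708, 0.0, 0.001]
contact_force: [1.0, -0.6, 0.7]
opening: 51.5
finger_force: 0.0
```

```bash
cat > look.py <<'E'
import sys
from h import *
def look(n,near,pic=None,z0=2.):
    s=manip.snapshot("wrist")
    if pic: cv2.imwrite(f"pics/{pic}.png",s["color"][:,:,::-1])
    st=manip.state(); print(round(st["clock"],2),np.round(st["position"],1),np.round(st["ee_rot"],3),round(st["opening"],1),round(st["finger_force"],1))
    print([(np.round(d["at"],1).tolist(),round(d["p"],2)) for d in manip.spot_point(n,"wrist")],locate(n,near,{"wrist":s},z0))
    return s
E
python3 -c "
from look import *
look('oil_bottle',(427,-6),'w3')
s=manip.snapshot('side'); print(locate('vial',(664,-58),{'side':s},3.))
cv2.imwrite('pics/s3.png',cv2.resize(s['color'][150:240,270:370,::-1],None,fx=4,fy=4))
"
```

```text
9.45 [429.6  -7.2 140.6] [0.707 0.708 0.    0.   ] 51.1 0.0
[([427.3, -5.1, 1.7], 0.85)] ([428.4, -5.8], {'wrist': [428.4, -5.8]})
([666.1, -58.1], {'side': [666.1, -58.1]})
```

View pics/s3.png

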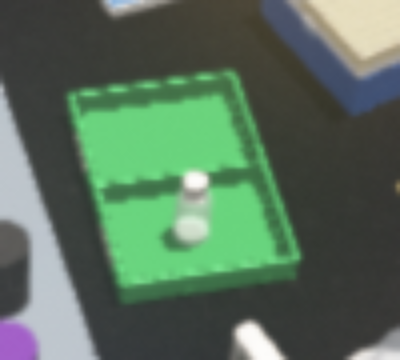

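The crop shows the vial standing at (192,205) in the near green compartment. The oil bottle is next.

Emit:
step_arm --pt "0 0 0 1 -1 40 0.6" --pt "0 0 0 1 -1 80 0.6" --pt "0 0 0 1 -1 110 0.6" --pt "0 0 0 1 -1 126 0.6" --pt "0 0 0 1 -1 131 0.6" --pt "0 0 0 1 -1 131 0.6" --pt "0 0 0 1 -1 131 0.2" --pt "0 0 0 1 -1 131 0.1" --pt "0 0 0 1 -1 131 0.1" --pt "0 0 0 1 -1 131 0.1" --pt "0 0 0 1 -1 131 0.1" --pt "0 0 0 1 -1 131 0.1" --squeeze 30

```text
clock: 11.15
position: [428.0, -5.9, 10.1]
ee_rot: [0.707, 0.708, 0.0, 0.001]
contact_force: [-0.8, 1.0, 6.3]
opening: 24.4
finger_force: 29.4
```

Emit:
step_arm --pt "0 0 0 0 0 -20 0.1" --pt "0 0 0 0 0 -60 0.1" --pt "0 0 0 2 10 -100 0.1" --pt "0 0 0 6 40 -110 0.1" --pt "0 0 0 12 85 -110 0.1" --pt "0 0 0 18 130 -110 0.1" --pt "0 0 0 25 175 -110 0.1" --pt "0 0 0 31 215 -110 0.1" --pt "0 0 0 33 236 -110 0.1" --pt "0 0 0 34 243 -105 0.1" --pt "0 0 0 34 243 -70 0.1" --pt "0 0 0 34 243 -35 0.1" --pt "0 0 0 34 243 -12 0.1" --pt "0 0 0 34 243 -4 0.1" --pt "0 0 0 34 243 -1.5 0.1" --pt "0 0 0 34 243 -1.5 0.1" --pt "0 0 0 34 243 -1.5 0.1"

```text
clock: 13.28
position: [670.8, 28.6, 11.7]
ee_rot: [0.707, 0.708, 0.001, 0.001]
contact_force: [0.9, -0.8, -1.0]
opening: 24.3
finger_force: 29.6
```

Emit:
step_arm --pt "0 0 0 0 0 0 0.35" --pt "0 0 0 0 0 0 0.5" --pt "0 0 0 0 0 0 0.5" --pt "0 0 0 0 0 -20 0.5" --pt "0 0 0 0 0 -60 0.5" --pt "0 0 0 0 0 -100 0.5" --pt "0 0 0 -10 -15 -130 0.6" --pt "0 0 0 -35 -48 -140 0.8" --pt "0 0 0 -65 -90 -140 1" --pt "0 0 0 -90 -125 -140 1" --pt "0 0 0 -102 -140 -140 1" --pt "0 0 0 -105 -144 -140 1" --pt "0 0 0 -105 -144 -140 1"

```text
clock: 14.9
position: [527.4, -76.5, 151.3]
ee_rot: [0.707, 0.708, 0.0, 0.001]
contact_force: [0.8, -0.0, -0.7]
opening: 85.3
finger_force: 0.0
```

```bash
python3 -c "
from look import *
look('lens_case',(527,-77),'w4')
s=manip.snapshot('side'); print(locate('oil_bottle',(671,28),{'side':s},3.))
a=cv2.imread('pics/w4.png'); b=cv2.resize(s['color'][150:240,270:350,::-1],None,fx=3,fy=3)
c=np.zeros((420,800,3),np.uint8); c[:,:560]=a; c[:270,560:]=b; cv2.imwrite('pics/c4.png',c)
"
```

```text
14.95 [527.5 -76.3 151.1] [0.706 0.708 0.    0.   ] 85.1 0.0
[([527.8, -75.7, 3.7], 0.95), ([503.4, -158.8, 0.4], 0.8)] ([525.5, -76.9], {'wrist': [525.5, -76.9]})
([670.3, 28.0], {'side': [670.3, 28.0]})
```

View pics/c4.png

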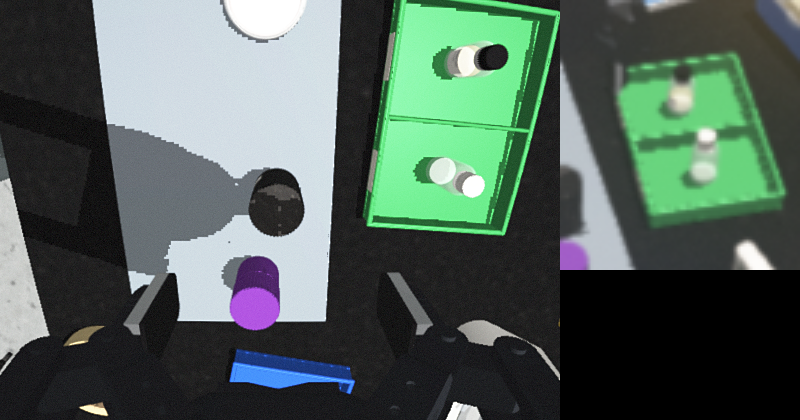

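Both bottles stand in their own green compartments, at (468,61) and (455,176). The black case is at (277,203), centred under the tool, so I grip it.

Emit:
step_arm --pt "0 0 0 0 -0.5 40 1" --pt "0 0 0 0 -0.5 80 1" --pt "0 0 0 0 -0.5 110 1" --pt "0 0 0 0 -0.5 132 1" --pt "0 0 0 0 -0.5 138 1" --pt "0 0 0 0 -0.5 138 1" --pt "0 0 0 0 -0.5 138 0.4" --pt "0 0 0 0 -0.5 138 0.3" --pt "0 0 0 0 -0.5 138 0.3" --pt "0 0 0 0 -0.5 138 0.3" --pt "0 0 0 0 -0.5 138 0.3" --pt "0 0 0 0 -0.5 138 0.3" --squeeze 40

```text
clock: 16.65
position: [526.5, -76.8, 13.7]
ee_rot: [0.707, 0.708, 0.0, 0.001]
contact_force: [-0.5, 1.1, 7.5]
opening: 39.2
finger_force: 39.8
```

Emit:
step_arm --pt "0 0 0 0 0 -20 0.3" --pt "0 0 0 0 0 -60 0.3" --pt "0 0 0 -8 0 -100 0.3" --pt "0 0 0 -35 -1 -115 0.3" --pt "0 0 0 -80 -2 -115 0.3" --pt "0 0 0 -125 -4 -115 0.3" --pt "0 0 0 -170 -6 -115 0.3" --pt "0 0 0 -215 -7 -115 0.3" --pt "0 0 0 -260 -8 -115 0.3" --pt "0 0 0 -295 -9 -115 0.3" --pt "0 0 0 -308 -9.5 -115 0.3" --pt "0 0 0 -310 -9.5 -110 0.3" --pt "0 0 0 -310 -9.5 -110 0.3"

```text
clock: 18.27
position: [516.6, -384.8, 121.9]
ee_rot: [0.706, 0.708, 0.0, -0.001]
contact_force: [-0.2, 0.1, -0.8]
opening: 39.2
finger_force: 40.5
```

```bash
python3 - <<'E'
from h import *
s=manip.snapshot("wrist"); im=s["color"][:,:,::-1].copy()
st=manip.state(); print(st["clock"],np.round(st["position"],1),st["opening"],st["finger_force"])
c,y=np.array([525.5,-345]),np.radians(-11.4); R=np.array([[np.cos(y),-np.sin(y)],[np.sin(y),np.cos(y)]])
for q in [(60.5,88.5),(-60.5,88.5),(60.5,0),(-60.5,0),(0,-43.5),(0,43.5),(60.5,-88.5),(-60.5,-88.5)]:
    u=project(s,[[*(c+R@q),22]])[0]; cv2.circle(im,tuple(int(v) for v in u),4,(0,0,255),1) if abs(u).max()<1000 else 0
cv2.imwrite("pics/w5.png",im)
E
```

```text
18.325 [ 516.9 -384.8  122.3] 39.10949166733659 40.51951289176941
```

View pics/w5.png

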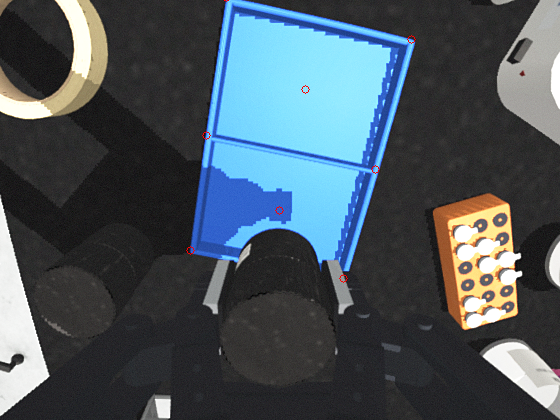

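The predicted rim points lie on the blue tray, and the divider runs from (207,135) to (375,169). The case is upright over the near compartment, so I lower it.

Emit:
step_arm --pt "0 0 0 -2 0 40 0.3" --pt "0 0 0 -2 0 75 0.3" --pt "0 0 0 -2 0 95 0.3" --pt "0 0 0 -2 0 104 0.3" --pt "0 0 0 -2 0 107 0.3" --pt "0 0 0 -2 0 107 0.3" --pt "0 0 0 -2 0 107 0.3" --pt "0 0 0 -2 0 107 0.5" --pt "0 0 0 -2 0 107 0.65" --pt "0 0 0 -2 0 107 0.65" --pt "0 0 0 -2 0 107 0.65" --pt "0 0 0 -2 0 90 0.65" --pt "0 0 0 -2 0 50 0.65" --pt "0 0 0 -2 0 10 0.65" --pt "0 0 0 -2 0 -10 0.65"

```text
clock: 20.2
position: [518.0, -389.7, 137.1]
ee_rot: [0.707, 0.708, -0.0, 0.003]
contact_force: [-0.3, -0.5, -0.2]
opening: 55.5
finger_force: 0.0
```

Emit:
step_arm --pt "0 0 0 30 -4 0 1" --pt "0 0 0 80 -12 0 1" --pt "0 0 0 135 -20 0 1" --pt "0 0 0 190 -28 0 1" --pt "0 0 0 245 -36 0 1" --pt "0 0 0 300 -44 0 1" --pt "0 0 0 355 -52 0 1" --pt "0 0 0 410 -60 0 1" --pt "0 0 0 465 -68 0 1" --pt "0 0 0 510 -75 0 1" --pt "0 0 0 532 -78 0 1" --pt "0 0 0 538 -79 0 1" --pt "0 0 0 538 -79 0 1" --pt "0 0 0 538 -79 0 1"

```text
clock: 21.95
position: [437.5, 148.3, 133.0]
ee_rot: [0.707, 0.707, 0.0, 0.0]
contact_force: [0.6, -0.5, 0.2]
opening: 85.6
finger_force: 0.0
```

```bash
python3 -c "
from look import *
look('dust_cap',(439,150),'w6')
s=manip.snapshot('side'); print(locate('lens_case',(517,-387),{'side':s},3.))
a=cv2.imread('pics/w6.png'); b=cv2.resize(s['color'][260:350,260:340,::-1],None,fx=3,fy=3)
c=np.zeros((420,800,3),np.uint8); c[:,:560]=a; c[:270,560:]=b; cv2.imwrite('pics/c6.png',c)
"
```

```text
22.0 [437.4 148.3 132.9] [ 0.707  0.707 -0.     0.   ] 85.3 0.0
[([436.4, 148.7, 0.6], 0.74)] ([437.2, 150.1], {'wrist': [437.2, 150.1]})
None
```

View pics/c6.png

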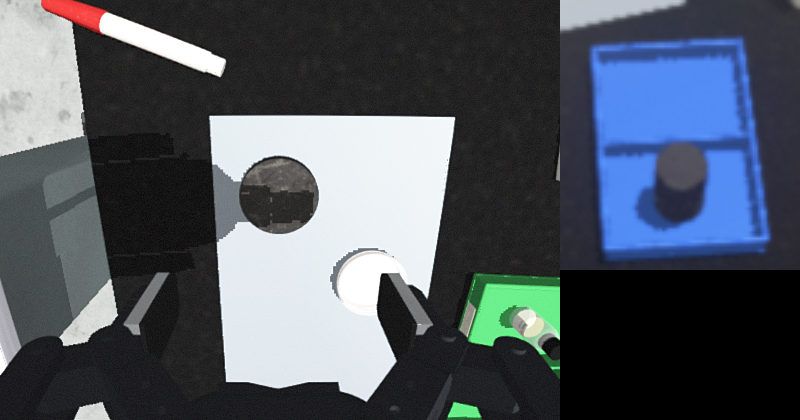

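The lens case stands in its blue compartment. The dust cap is at (279,195), at about (437.5,150). I'll descend low, because the tips draw back about 6 mm at this opening.

Emit:
step_arm --pt "0 0 0 1.5 0 40 1" --pt "0 0 0 1.5 0 80 1" --pt "0 0 0 1.5 0 110 1" --pt "0 0 0 1.5 0 126 1" --pt "0 0 0 1.5 0 130 1" --pt "0 0 0 1.5 0 133 1" --pt "0 0 0 1.5 0 133 1" --pt "0 0 0 1.5 0 133 1" --squeeze 30

```text
clock: 23.2
position: [437.5, 150.8, 0.4]
ee_rot: [0.707, 0.708, 0.0, 0.0]
contact_force: [0.2, -0.0, 0.2]
opening: 85.0
finger_force: 0.0
```

```bash
python3 -c "
from look import *
look('dust_cap',(439,150),'w7')
"
```

```text
23.25 [4.376e+02 1.508e+02 4.000e-01] [0.707 0.708 0.001 0.   ] 85.5 0.0
[([437.9, 151.9, -2.8], 0.58)] ([437.4, 150.0], {'wrist': [437.4, 150.0]})
```

View pics/w7.png

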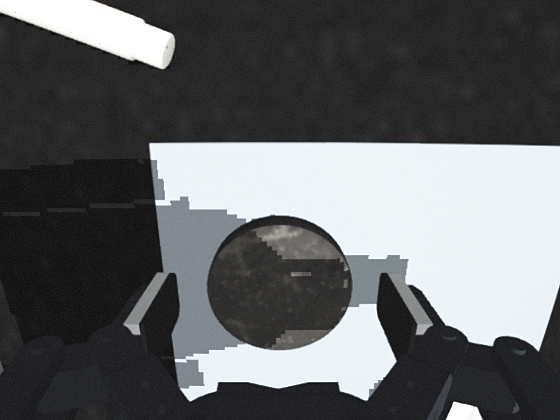

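The cap (280,283) is centred between the pads and nothing touches, so I close.

Emit:
step_arm --pt "0 0 0 0 0 1 0.9" --pt "0 0 0 0 0 1 0.75" --pt "0 0 0 0 0 1 0.65" --pt "0 0 0 0 0 1 0.6" --pt "0 0 0 0 0 1 0.6" --pt "0 0 0 0 0 1 0.6" --squeeze 40

```text
clock: 24.1
position: [437.0, 150.8, -0.7]
ee_rot: [0.707, 0.708, 0.0, 0.0]
contact_force: [-2.0, -0.1, 7.4]
opening: 60.8
finger_force: 41.6
```

Emit:
step_arm --pt "0 0 0 0 0 -15 0.6" --pt "0 0 0 0 0 -50 0.6" --pt "0 0 0 0 0 -90 0.6" --pt "0 0 0 0 0 -120 0.6" --pt "0 0 0 0 0 -120 0.6"

```text
clock: 24.72
position: [438.8, 151.0, 121.0]
ee_rot: [0.706, 0.708, 0.002, 0.002]
contact_force: [-0.2, 0.7, -1.2]
opening: 60.1
finger_force: 43.5
```

Emit:
step_arm --pt "0 0 0 -20 4 0 0.6" --pt "0 0 1 -60 12 0 0.6" --pt "0 0 3 -110 23 0 0.6" --pt "0 0 5 -160 34 0 0.6" --pt "0 0 7 -210 45 0 0.6" --pt "0 0 9 -260 56 0 0.6" --pt "0 0 10 -310 66 0 0.6" --pt "0 0 11 -360 77 0 0.6" --pt "0 0 11.4 -405 87 0 0.6" --pt "0 0 11.4 -438 94 0 0.6" --pt "0 0 11.4 -450 97 0 0.6" --pt "0 0 11.4 -453 97 0 0.6" --pt "0 0 11.4 -453 97 0 0.6"

```text
clock: 26.35
position: [534.4, -300.7, 118.3]
ee_rot: [0.773, 0.634, -0.0, -0.001]
contact_force: [-0.2, -0.5, -0.3]
opening: 60.4
finger_force: 43.5
```

```bash
python3 -c "
from look import *
look('dust_cap',(534,-302),'w8',117.)
"
```

```text
26.4 [ 534.5 -300.6  118.5] [ 0.773  0.634  0.    -0.001] 60.6 43.5
[([533.5, -299.6, 116.0], 0.88)] ([533.0, -303.6], {'wrist': [533.0, -303.6]})
```

View pics/w8.png

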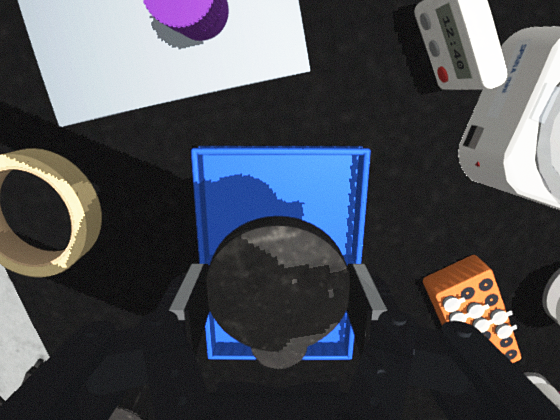

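The cap is held level, and the tool is square with the blue tray (rim from (192,148) to (370,148)). I lower it.

Emit:
step_arm --pt "0 0 0 -1 0 40 0.6" --pt "0 0 0 -1 0 75 0.6" --pt "0 0 0 -1 0 100 0.6" --pt "0 0 0 -1 0 113 0.6" --pt "0 0 0 -1 0 117.5 0.6" --pt "0 0 0 -1 0 117.5 0.6" --pt "0 0 0 -1 0 117.5 0.6"

```text
clock: 27.38
position: [535.3, -303.6, 2.5]
ee_rot: [0.773, 0.634, 0.0, 0.001]
contact_force: [0.3, 0.0, -0.6]
opening: 60.5
finger_force: 43.5
```

Emit:
step_arm --pt "0 0 0 0 0 0 0.8" --pt "0 0 0 0 0 0 0.86" --pt "0 0 0 0 0 0 0.86" --pt "0 0 0 0 0 0 0.86" --pt "0 0 0 0 0 -15 0.86" --pt "0 0 0 0 0 -50 0.86" --pt "0 0 0 0 0 -90 0.86" --pt "0 0 0 0 0 -130 0.86" --pt "0 0 0 0 0 -130 0.86"

```text
clock: 28.5
position: [536.8, -304.8, 136.6]
ee_rot: [0.773, 0.634, 0.001, 0.004]
contact_force: [0.7, 0.1, -0.4]
opening: 73.4
finger_force: 0.0
```

Emit:
step_arm --pt "0 0 -1 30 -7 0 1" --pt "0 0 -4 80 -20 0 1" --pt "0 0 -7 135 -34 0 1" --pt "0 0 -10 190 -48 0 1" --pt "0 0 -11.4 245 -62 0 1" --pt "0 0 -11.4 300 -76 0 1" --pt "0 0 -11.4 345 -87 0 1" --pt "0 0 -11.4 363 -92 0 1" --pt "0 0 -11.4 366 -92.5 0 1" --pt "0 0 -11.4 366 -92.5 0 1"

```text
clock: 29.75
position: [515.9, 73.0, 131.2]
ee_rot: [0.707, 0.707, -0.0, 0.0]
contact_force: [0.2, -0.5, 0.1]
opening: 85.7
finger_force: 0.0
```

```bash
python3 -c "
from look import *
look('culture_dish',(518,73),'w9')
s=manip.snapshot('side'); print(locate('dust_cap',(534,-303),{'side':s},3.))
a=cv2.imread('pics/w9.png'); b=cv2.resize(s['color'][260:350,260:340,::-1],None,fx=3,fy=3)
c=np.zeros((420,800,3),np.uint8); c[:,:560]=a; c[:270,560:]=b; cv2.imwrite('pics/c9.png',c)
"
```

```text
29.8 [515.9  72.7 131.2] [ 0.707  0.707 -0.     0.   ] 85.1 0.0
[([520.9, 72.7, 5.6], 0.9), ([671.1, -15.9, 1.7], 0.48)] ([517.1, 72.5], {'wrist': [517.1, 72.5]})
([533.7, -304.8], {'side': [533.7, -304.8]})
```

View pics/c9.png

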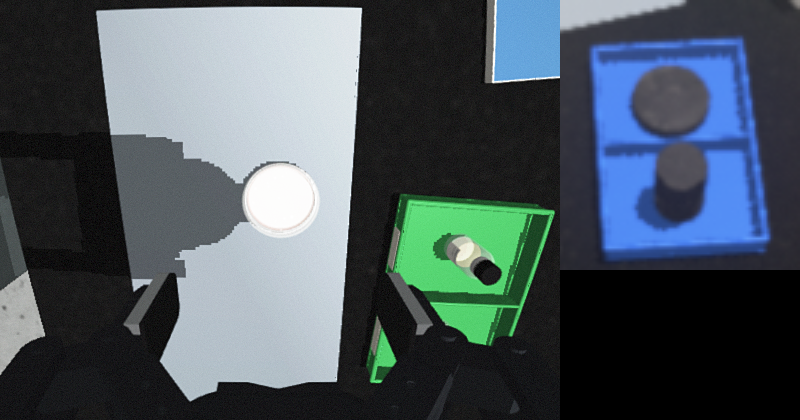

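The dust cap lies flat in its blue compartment. The dish is at (281,201), at about (518,73), so I grip its lid.

Emit:
step_arm --pt "0 0 0 0 2 40 1" --pt "0 0 0 0 2 80 1" --pt "0 0 0 0 2 110 1" --pt "0 0 0 0 2 125 1" --pt "0 0 0 0 2 130 1" --pt "0 0 0 0 2 130 1" --pt "0 0 0 0 2 130 1" --pt "0 0 0 0 2 130 0.75" --pt "0 0 0 0 2 130 0.62" --pt "0 0 0 0 2 130 0.55" --pt "0 0 0 0 2 130 0.55" --pt "0 0 0 0 2 130 0.55" --pt "0 0 0 0 2 130 0.55" --squeeze 30

```text
clock: 31.62
position: [518.1, 74.0, 2.3]
ee_rot: [0.706, 0.708, 0.0, 0.001]
contact_force: [-1.6, 0.4, 6.6]
opening: 58.7
finger_force: 30.9
```

Emit:
step_arm --pt "0 0 0 0 0 -15 0.55" --pt "0 0 0 0 0 -50 0.55" --pt "0 0 0 0 0 -85 0.55" --pt "0 0 0 0 0 -100 0.55" --pt "0 0 0 0 0 -100 0.55"

```text
clock: 32.25
position: [518.4, 73.9, 102.5]
ee_rot: [0.707, 0.708, 0.001, 0.001]
contact_force: [0.4, 0.7, 0.5]
opening: 58.4
finger_force: 32.4
```

Emit:
step_arm --pt "0 0 0 20 0 0 0.55" --pt "0 0 0 60 -1 0 0.55" --pt "0 0 -1 105 -2 0 0.55" --pt "0 0 -1 150 -3 0 0.55" --pt "0 0 -2 195 -4 0 0.55" --pt "0 0 -2 235 -5 0 0.55" --pt "0 0 -2 262 -5 0 0.55" --pt "0 0 -2 276 -5 0 0.55" --pt "0 0 -2 280 -5 0 0.55" --pt "0 0 -2 280 -5 0 0.55"

```text
clock: 33.5
position: [512.1, 353.2, 100.8]
ee_rot: [0.694, 0.72, -0.001, -0.0]
contact_force: [0.4, -0.5, -0.4]
opening: 58.6
finger_force: 32.4
```

```bash
python3 - <<'E'
from h import *
s=manip.snapshot("wrist"); im=s["color"][:,:,::-1].copy()
st=manip.state(); print(st["clock"],np.round(st["position"],1),st["opening"],st["finger_force"],np.round(st["contact_force"],1))
c,y=np.array([513.,353.5]),np.radians(2); R=np.array([[np.cos(y),-np.sin(y)],[np.sin(y),np.cos(y)]])
for q in [(60.5,49.5),(-60.5,49.5),(60.5,-49.5),(-60.5,-49.5),(0,0)]:
    u=project(s,[[*(c+R@q),22]])[0]; cv2.circle(im,tuple(int(v) for v in u),4,(0,0,255),1) if abs(u).max()<1000 else 0
cv2.imwrite("pics/w10.png",im)
E
```

```text
33.55 [512.2 353.  101. ] 58.34127661129085 32.365602850914 [-0.2  0.6 -0.3]
```

View pics/w10.png

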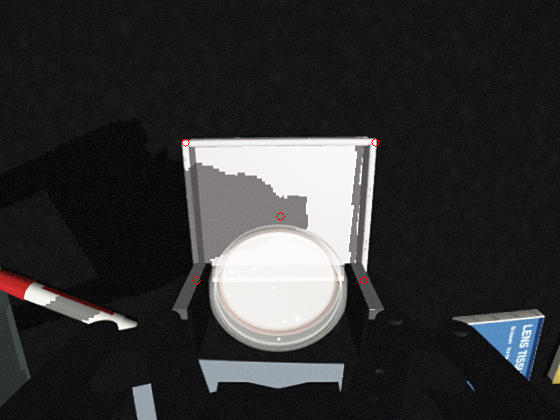

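The predicted rim corners (186,142) and (374,142) match the white tray. The dish is level above it, so I lower it.

Emit:
step_arm --pt "0 0 0 0 0 30 0.55" --pt "0 0 0 0 0 60 0.55" --pt "0 0 0 0 0 82 0.55" --pt "0 0 0 0 0 93 0.55" --pt "0 0 0 0 0 97 0.55" --pt "0 0 0 0 0 97.5 0.55" --pt "0 0 0 0 0 97.5 0.55"

```text
clock: 34.42
position: [512.9, 354.2, 4.7]
ee_rot: [0.694, 0.72, 0.001, 0.0]
contact_force: [0.1, 0.3, 0.8]
opening: 58.4
finger_force: 32.4
```

Emit:
step_arm --pt "0 0 0 0 0 0 0.75" --pt "0 0 0 0 0 0 0.84" --pt "0 0 0 0 0 0 0.84" --pt "0 0 0 0 0 0 0.84" --pt "0 0 0 0 0 -15 0.84" --pt "0 0 0 0 0 -50 0.84" --pt "0 0 0 0 0 -90 0.84" --pt "0 0 0 -40 -40 -130 0.84" --pt "0 0 0 -80 -80 -140 0.84" --pt "0 0 0 -100 -120 -140 0.84" --pt "0 0 0 -100 -120 -140 0.84"

```text
clock: 35.8
position: [392.9, 248.3, 144.8]
ee_rot: [0.694, 0.72, -0.0, -0.0]
contact_force: [0.3, -0.2, 0.5]
opening: 71.7
finger_force: 0.0
```

```bash
python3 - <<'E'
from h import *
S={c:manip.snapshot(c) for c in("top","side")}
for n,p in {"vial":(665,-59),"oil_bottle":(671,28),"lens_case":(517,-388),"dust_cap":(534,-303),"culture_dish":(513,353)}.items(): print(n,locate(n,p,S,3.))
for n in("lab_timer","lens_tissue"): print(n,[np.round(manip_d["at"]).tolist() for c in S for manip_d in manip.spot_point(n,c)[:1]])
a=S["side"]["color"][80:380,130:380,::-1]; cv2.imwrite("pics/end.png",cv2.resize(a,None,fx=2,fy=2))
E
```

```text
vial ([665.9, -57.7], {'top': [666.6, -59.0], 'side': [665.0, -58.1]})
oil_bottle ([670.8, 28.0], {'top': [672.1, 28.0], 'side': [669.5, 27.8]})
lens_case ([519.0, -388.7], {'top': [519.0, -388.7]})
dust_cap ([534.5, -303.4], {'top': [535.1, -302.3], 'side': [533.8, -305.8]})
culture_dish ([518.3, 350.8], {'top': [519.7, 350.5], 'side': [514.2, 353.3]})
lab_timer [[665.0, -211.0, -2.0], [666.0, -207.0, -3.0]]
lens_tissue [[701.0, 214.0, 1.0], [702.0, 219.0, -0.0]]
```

View pics/end.png

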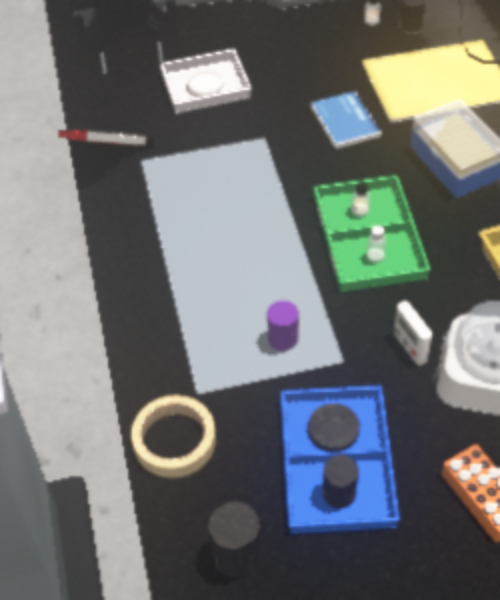

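The final view shows both bottles upright in the green tray, at (361,198) and (376,243). The dust cap (333,427) and lens case (341,480) are in the blue tray, and the dish (206,82) is flat in the white tray. The timer, booklet and look-alikes look undisturbed.

```bash
python3 -c "
from cell import manip; print(manip.hand_in())"
```

```text
the job is handed in; nothing more can be done
None
```

All five things were sorted into their trays, upright or lying flat, and the job was handed in at about 36 s on the clock; the final pictures show the timer and booklet unmoved, but the hand-in gave no verdict.

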